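Start the rack's flange nut on its stud

ROBOT

A 7-joint arm with a two-finger parallel gripper is mounted at the origin on the work surface. World frame = base frame: x ahead of the robot, y to its left, z up, the work surface at z = 0. Lengths are in m, angles in rad, forces in N, time in s.
With the tool pointing down it reaches from about 0.425 to 1.025 m from the base axis. Payload 9.4 kg.
Tool frame: the origin (TCP) lies between the finger pads; the fingertips stand 22 mm ahead of it and the grasp point (between the pads) lies 3 mm ahead of it (env.tips_ahead is the distance from the TCP to the fingertips, in m); z points along the fingers, y is the direction in which the jaws open and shut (so a half turn about z gives the same grasp; the last joint's range is limited). The gripper opens to 93 mm and grips with 3 to 60 N. Pads are 15 mm wide; open, the fingers measure 128 mm over their backs; the gripper's body (75 mm by 188 mm) begins 65 mm behind the grasp point.
Start: joints at [-1.186, 0.599, -0.003, 1.599, 0.002, 0.943, -0.08], TCP at [0.323, 0.649, 0.241] pointing down, gripper open.
Joint ranges: [-2.57, 2.57], [-0.35, 1.97], [-1.29, 1.29], [0.11, 2.56], [-1.05, 4.19], [0.11, 1.86], [-2.63, 2.63]. Speed limits (rad/s): [2.22, 2.22, 3.01, 3.01, 3.14, 3.14, 3.14].

INTERFACE

Orientations are given as a unit quaternion [w, x, y, z].
In Python, from plant import monitor, imaging, env gives the robot as it stands.
- The arm moves only by the tool jog_arm, never from a script. Its argument "steps" is a list of rows, each a list of 5 numbers: the closure, from 0 (fully open) to 1 (shut), then the shift along the world's x, y, z in m, then the turn about the world's z in rad. In form: [[fingers, dx, dy, dz, twist], ...]. A call has 1 to 8 rows; each row is the pose to reach, as a shift and turn from the pose commanded when the call began; what a row does not reach only later rows make up. A row lasts 1/8 s, in which the tool goes at most 62.5 mm and 10.7 degrees, less where a joint would pass 70% of its speed; a pose out of reach is approached as far as the arm can. A call with a gripper value outside its range is refused whole. The fingers move at their own pace and stop on an object; "newtons" is the grip in N (left out, the last holds). Time passes only in rows, so rows that repeat a pose let the fingers close. It gives the time, the measured TCP pose, the force and the opening at its end, in the units of the state.
- monitor.get_obs(): the state, without advancing time (a new reading comes with each control period).
- imaging.grab_frame(name): name is "side" or "top" or "wrist"; returns the picture (420x560x3 uint8, red, green, blue); there is no depth.
- imaging.get_calibration(name): a dict with "camera_matrix" (3x3 intrinsics, pixels), "R" (3x3) and "t" (3): a world point X has camera coordinates R X + t. Camera axes: x right, y down, z forward; pixel columns grow to the right and rows downward; lengths in m; the calibration is good to about 2 mm. The wrist camera is an equidistant fisheye: a pixel r from the principal point sees the ray r / f radians off the axis. A picture is of the moment at which its call begins: read the wrist's pose just before it. get_calibration takes no time and is no camera call; for the wrist camera it gives the pose at the moment of the call.
- env.close_job(): hands the job in, once; it reports no verdict.
The state is a dict: "clock": time; "qpos": joint angles; "joint_velocities": joint speeds; "joint_torque": joint torques, N m; "ee_pos": TCP position; "tcp_rot": TCP orientation; "contact_force": force on the tool from outside, world axes, zero at the start; "wrist_torque": the same for the moment, N m; "width": finger opening in m.
Only numpy, scipy, OpenCV 4.12 (cv2) and the standard library are available. Lean on these libraries where they do the work, as an engineer would, in place of code of your own. Each camera call takes 0.05 s, during which the arm holds its last target.

TASK

The razor-case rack has been put back over its fixed stud: start its loose flange nut on the stud again. Set the nut on flange down, keep only a light downward touch and back it off (anticlockwise from above) until the thread drops in, then turn it clockwise by some forty degrees so that the thread holds it, short of its stop, and let go. Use a light touch throughout: if it jams, never lean on it or force it, and leave the other things on the shelf where they are.

Things in the scene. Friction and masses are not known exactly. Their poses are not given: they have to be found in the camera images.
- nut: Loose grey plastic hex flange nut, lying flange down on the shelf. Hexagon 46 mm across flats; round flange at the bottom 58 mm across, 4 mm thick; 26 mm tall overall; open right through (bore 32 mm). Mass about 60 g. Origin: centre of its underside; z up along the axis; x square to one pair of flats (the others every 60 degrees). The plain round ring is not the nut.
- nut_lugs (a point): Point on the nut's axis, 3 mm above its underside: the lower face of four lugs inside the bore, at 0, 90, 180 and 270 degrees from the nut's x (each 4 mm wide, 2.5 mm thick, reaching in to 11.2 mm from the axis).
- rack: White plastic rack, fixed to the shelf: a 130 x 270 mm board 12 mm thick, with a fixed upright stud near one end and razor cases standing in three slots (case tops 62 mm above the shelf). Origin: on the stud's axis, at shelf height; z up; +y along the board to the slots (nearest divider at 95 mm). Board spans y -47 to 223, x -65 to 65 mm.
- stud_top (a point): Top of the rigid, fixed, upright steel stud, on its axis, 43 mm above the shelf. Plain nose 20.4 mm across with a 5 mm cone on top (13 mm across at the tip). Above 40 N between nut and stud the thread is damaged (a twist of 0.4 N m against a hard stop comes near it); 3 to 15 N is a good touch. Axes as the rack's.
- crown (a point): On the stud's axis, 28 mm above the shelf: the thread crown, 30 mm across, on which the lugs first land (nut's underside then 23 to 25 mm above the shelf). Four-start right-hand thread, repeating every 90 degrees. How its entries are turned about the axis is not marked, not measured and differs each time; the point's axes do not tell it.
- entry (a point): On the stud's axis, 22 mm above the shelf, level of the entries. Anticlockwise (from above) the lugs climb ramps, 3 mm per radian, 2.5 mm in all, and fall into the entries at most 85 degrees on: nut's underside then 18.5 to 19.5 mm above the shelf; a hard stop lies just beyond. Clockwise on top of the crown they mostly jam on hard faces.
- run_in (a point): On the stud's axis, 19 mm above the shelf: the lugs' level near the end of the run-in. From the entries, clockwise, the lugs run down under the thread, 3 mm per radian, to a hard stop 48 to 62 degrees on: nut's underside then about 15.9 mm above the shelf. It counts as started below 17.8 mm; 16.3 to 17.3 mm is a good place to let go.
- spacer: Plain round grey ring, 58 mm across, 34 mm bore, 16 mm tall. Origin: centre of its underside. Leave alone.
- tin: Flat steel tweezer tin, 81 x 43 mm, 20 mm tall. Origin: centre of its underside, x along its length. Leave alone.
- soap_saver: Flat ribbed soap saver, 85 x 120 mm, 14 mm tall. Origin: centre of its underside. Leave alone.
- jar: Glass apothecary jar with steel twist cap, 72 mm across, 100 mm tall. Origin: centre of its underside. Leave alone.
- case0: Flat closed razor case, 120 x 18 x 50 mm, standing on edge in a slot of the rack. Origin: centre of its underside. Leave alone.
- case1: Flat closed razor case, 120 x 18 x 50 mm, standing on edge in a slot of the rack. Origin: centre of its underside. Leave alone.
- case2: Flat closed razor case, 120 x 18 x 50 mm, standing on edge in a slot of the rack. Origin: centre of its underside. Leave alone.
There are look-alikes about, which are no part of the job. Leave any pink look-alike of the nut alone.

How it is judged:
By the outcome, as a careful person would: the job done as asked, in the order asked, and still so for the second after the job is handed in, with the robot touching nothing.
It also fails if it takes over 72 s, if anything falls off the work surface, if the arm or the gripper's body presses on something with over 40 N, if the wrist force passes 120 N, or if a joint passes its speed limit or range.

## Working session

There is one attempt and no reset: what is moved stays moved. The work goes in short steps, Python scripts to look and compute and a tool call to move; the robot and the scene stay as the last step left them, time stands still between calls to the robot, and variables do not carry over. Pictures are saved under pics/ and viewed, and the job is handed in when it is done.

Besides the shell and the picture viewer there is one more tool, called as name([rows], argument=value, ...), one row to a line, values as JSON. jog_arm: Moves the arm, as the interface text tells. Its arguments: {"type":"object","properties":{"steps":{"type":"array"},"newtons":{"type":"number"}},"required":["steps"]}

```bash
mkdir -p pics; ls
python3 - <<'E'
from plant import monitor, imaging, env
import cv2
o=monitor.get_obs(); print(o)
for n in ("top","side","wrist"):
    c=imaging.get_calibration(n); print(n,c)
    cv2.imwrite(f"pics/{n}0.png",imaging.grab_frame(n)[:,:,::-1])
E
```

```text
pics
{'clock': 0.0, 'qpos': array([-1.18569811,  0.60009355, -0.00255932,  1.60014244,  0.00180927,
        0.9428906 , -0.07979832]), 'joint_velocities': array([ 0.00030776,  0.00155966, -0.00098039, -0.00019228, -0.00041156,
       -0.00116533,  0.00010293]), 'joint_torque': array([ 3.08280352e-03, -7.65084314e+01,  1.49901800e+00, -2.52336717e+01,
       -5.22823830e-02,  1.70075591e-02,  1.75381801e-04]), 'ee_pos': array([0.32283192, 0.64864222, 0.23977803]), 'tcp_rot': array([-1.06726125e-04,  2.28814378e-01,  9.73469770e-01, -7.58402769e-04]), 'contact_force': array([-0.06948772, -0.52201062,  0.31343988]), 'wrist_torque': array([-0.02295305, -0.01913013, -0.02832113]), 'width': 0.09310588867160585}
top {'camera_matrix': array([[467.41309201,   0.        , 273.12860749],
       [  0.        , 467.41309201, 206.81387685],
       [  0.        ,   0.        ,   1.        ]]), 'R': array([[ 0.01629157, -0.99982919,  0.00872812],
       [-0.9903114 , -0.01733923, -0.13777762],
       [ 0.13790543, -0.00639895, -0.99042473]]), 't': array([0.01791169, 0.55340058, 1.15729641])}
side {'camera_matrix': array([[528.61829979,   0.        , 275.36726547],
       [  0.        , 528.61829979, 209.85396869],
       [  0.        ,   0.        ,   1.        ]]), 'R': array([[ 0.9858934 , -0.16672231,  0.0147606 ],
       [-0.08527688, -0.57623744, -0.81282117],
       [ 0.14402104,  0.80009629, -0.58232625]]), 't': array([-0.52511266,  0.11533647,  1.31270187])}
wrist {'camera_matrix': array([[325.1922621 ,   0.        , 283.80305366],
       [  0.        , 325.1922621 , 212.18634357],
       [  0.        ,   0.        ,   1.        ]]), 'R': array([[ 0.44579065,  0.89513623, -0.00135411],
       [ 0.85326783, -0.42448138,  0.30290191],
       [ 0.27056368, -0.13618626, -0.95302078]]), 't': array([-0.72385067, -0.03446244,  0.39275797])}
```

View pics/top0.png

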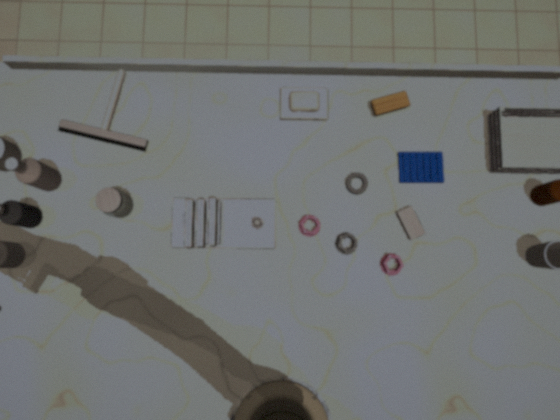

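View pics/side0.png

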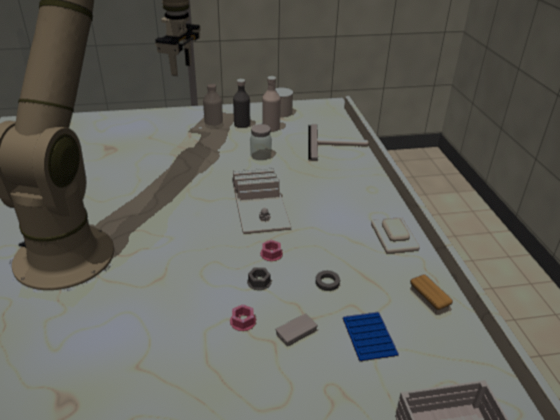

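View pics/wrist0.png

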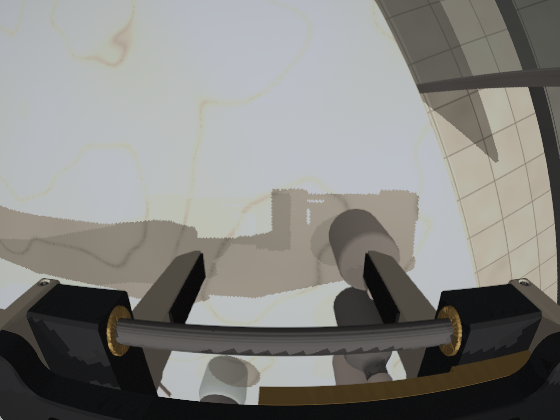

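The grey things are the hex nut at top-view (346,243) and the plain ring, the spacer, at (356,183). The pink look-alikes are at (309,225) and (391,264). The stud is at (257,222) and the cases are to its left. I choose (346,243), and next I'll check it close up and measure it.

```bash
cat > h.py <<'E'
import numpy as np, cv2
from plant import monitor, imaging, env
def ray(name,uv,c=None):
    c=c or imaging.get_calibration(name); K=c["camera_matrix"];R=c["R"];t=c["t"]
    x=(uv[0]-K[0,2])/K[0,0]; y=(uv[1]-K[1,2])/K[1,1]
    if name=="wrist":
        r=np.hypot(x,y); s=np.sin(r)/r if r>1e-9 else 1
        d=np.array([x*s,y*s,np.cos(r)])
    else: d=np.array([x,y,1.])
    return -R.T@t, R.T@d
def onz(name,uv,z,c=None):
    o,d=ray(name,uv,c); return o+d*(z-o[2])/d[2]
def proj(name,X,c=None):
    c=c or imaging.get_calibration(name);K=c["camera_matrix"];p=c["R"]@np.array(X)+c["t"]
    if name=="wrist":
        rr=np.hypot(p[0],p[1]); th=np.arctan2(rr,p[2]); q=p[:2]/max(rr,1e-9)*th
    else: q=p[:2]/p[2]
    return np.array([K[0,0]*q[0]+K[0,2],K[1,1]*q[1]+K[1,2]])
def crop(img,x,y,w,h,s,fn):
    cv2.imwrite(fn,cv2.resize(img[y:y+h,x:x+w][:,:,::-1],None,fx=s,fy=s,interpolation=cv2.INTER_CUBIC))
E
python3 - <<'E'
from h import *
t=cv2.imread("pics/top0.png")[:,:,::-1]; s=cv2.imread("pics/side0.png")[:,:,::-1]
a=cv2.resize(t[150:290,160:440],None,fx=2.8,fy=2.8,interpolation=cv2.INTER_CUBIC)
cv2.imwrite("pics/ct.png",a[:,:,::-1])
crop(s,220,160,130,180,3.3,"pics/cs.png")
for uv,z in [((346,243),.013),((356,183),.01),((257,222),.04),((309,225),.013),((391,264),.013)]:
    print(uv,onz("top",uv,z))
for uv,z in [((260,278),.013),((265,211),.04),((328,280),.01)]: print(uv,onz("side",uv,z))
E
```

```text
(346, 243) [ 0.46529693 -0.16300811  0.013     ]
(356, 183) [ 0.62428518 -0.19077376  0.01      ]
(257, 222) [0.51309009 0.06762483 0.04      ]
(309, 225) [ 0.5104328  -0.06693358  0.013     ]
(391, 264) [ 0.41324001 -0.27870901  0.013     ]
(260, 278) [ 0.4679556  -0.16496386  0.013     ]
(265, 211) [0.51444487 0.06228215 0.04      ]
(328, 280) [ 0.62540028 -0.19269246  0.01      ]
```

View pics/ct.png

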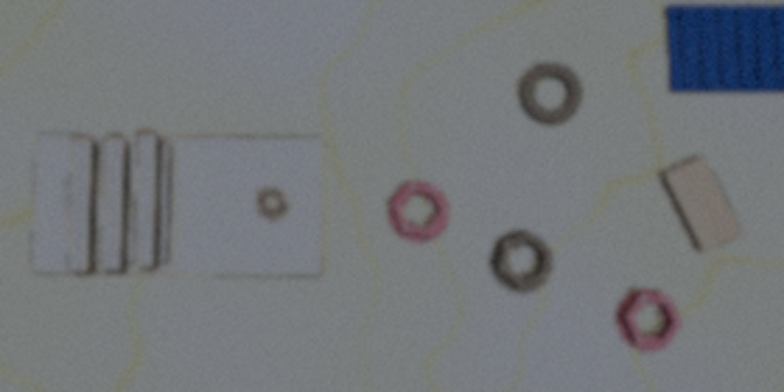

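View pics/cs.png

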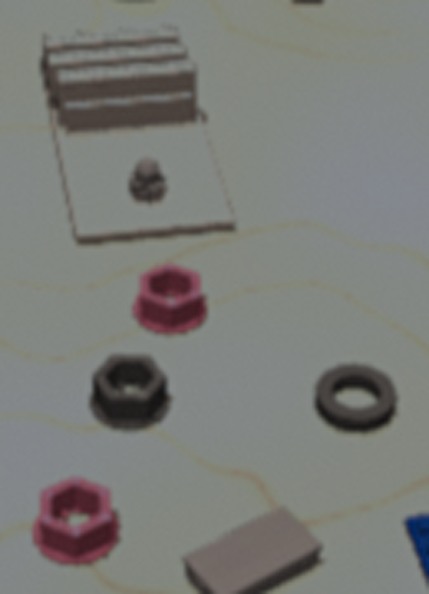

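The close crop confirms it: (346,243) is a grey hex with a round flange, while (356,183) is a plain ring. Now I'll move over it.

jog_arm([
  [0,0,0,0.05,0],
  [0,0.03,-0.05,0.05,0],
  [0,0.06,-0.105,0.05,0],
  [0,0.09,-0.16,0.05,0],
  [0,0.12,-0.215,0.05,0],
  [0,0.15,-0.265,0.05,0],
  [0,0.18,-0.32,0.05,0],
  [0,0.21,-0.37,0.05,0],
], newtons=10)

```text
clock: 1.15
ee_pos: [0.5337, 0.2769, 0.2906]
tcp_rot: [0.0, 0.229, 0.973, -0.0]
contact_force: [1.0, 0.0, 0.0]
width: 0.0926
```

jog_arm([
  [0,-0.005,-0.06,0,-0.15],
  [0,-0.01,-0.12,-0.02,-0.3],
  [0,-0.015,-0.18,-0.04,-0.45],
  [0,-0.025,-0.24,-0.06,-0.6],
  [0,-0.035,-0.3,-0.08,-0.75],
  [0,-0.045,-0.36,-0.1,-0.9],
  [0,-0.055,-0.42,-0.1,-1.0],
  [0,-0.068,-0.442,-0.1,-1.0],
])

```text
clock: 2.15
ee_pos: [0.4642, -0.1663, 0.1903]
tcp_rot: [0.0, 0.669, 0.743, -0.001]
contact_force: [0.1, 0.6, -0.5]
width: 0.0928
```

Run:
```python
from h import *
o=monitor.get_obs(); print(o["clock"],o["ee_pos"],o["tcp_rot"],o["qpos"],o["contact_force"])
c=imaging.get_calibration("wrist"); print(-c["R"].T@c["t"],c["R"]); np.savez("w1.npz",**c)
cv2.imwrite("pics/w1.png",imaging.grab_frame("wrist")[:,:,::-1])
print(proj("wrist",[.466,-.164,.026],c))
```

```text
2.15 [ 0.46417839 -0.16631761  0.19027442] [ 2.22348083e-04  6.69427146e-01  7.42877416e-01 -6.25220950e-04] [ 0.00865572  0.4116571   0.29920485  2.18594156 -0.21739454  0.57132499
  0.57181083] [ 0.0520426   0.60369952 -0.54957577]
[ 0.45423915 -0.08168695  0.33412116] [[ 9.94642074e-01  1.03378612e-01 -8.07130739e-05]
 [ 9.85218512e-02 -9.47676395e-01  3.03649296e-01]
 [ 3.13143527e-02 -3.02030318e-01 -9.52783868e-01]]
[287.07842337 197.51231417]
```

View pics/w1.png

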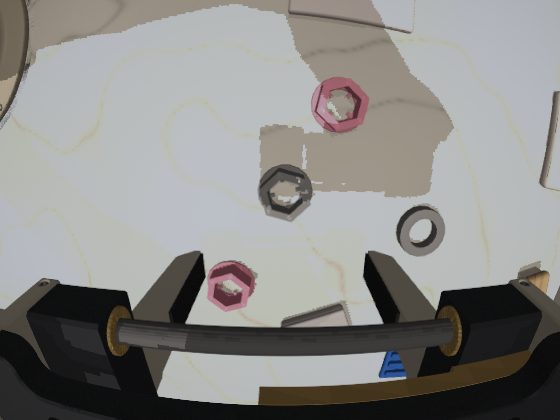

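The nut lies at wrist pixel (285,192), where it was predicted. Next I'll measure its centre and the hexagon's angle.

Run:
```python
from h import *
im=cv2.imread("pics/w1.png")[:,:,::-1]; c=dict(np.load("w1.npz"))
# rectify onto plane z=.026 (1px=0.25mm) and z=0.004
def rect(z,cx,cy,half=.045,px=.00018):
    n=int(2*half/px); xs=cx-half+px*np.arange(n)
    ys=cy+half-px*np.arange(n)
    mx=np.zeros((n,n),np.float32);my=mx.copy()
    X,Y=np.meshgrid(xs,ys); P=np.stack([X,Y,0*X+z],-1)@c["R"].T+c["t"]
    r=np.hypot(P[...,0],P[...,1]); th=np.arctan2(r,P[...,2]);K=c["camera_matrix"]
    mx=(K[0,0]*P[...,0]/r*th+K[0,2]).astype(np.float32); my=(K[1,1]*P[...,1]/r*th+K[1,2]).astype(np.float32)
    return cv2.remap(im.copy(),mx,my,cv2.INTER_CUBIC)
A=rect(.026,.466,-.164);B=rect(.004,.466,-.164)
cv2.imwrite("pics/rect1.png",cv2.resize(np.hstack([A,B]),(800,400))[:,:,::-1])
```

```text
(no output)
```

View pics/rect1.png

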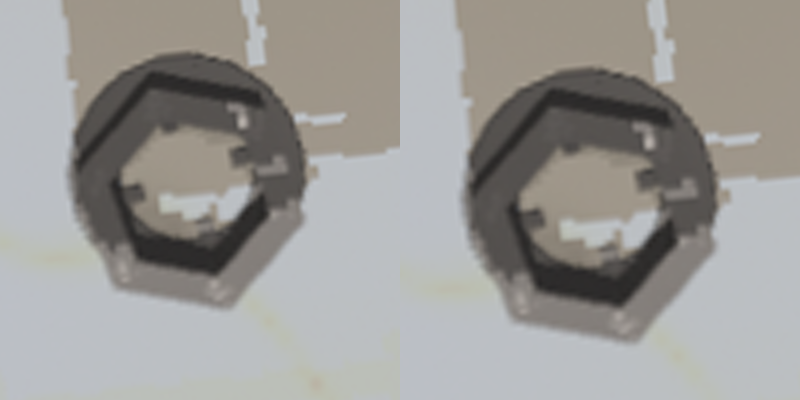

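The hex centre is about (0.4645, -0.1635). A flat normal lies at 19° mod 60, and the lugs agree with that. I'll grasp at heading -41°, a twist of -0.82 from now, which leaves room for the anticlockwise turn.

jog_arm([
  [0,0,0,-0.02,-0.18],
  [0,0,0,-0.04,-0.36],
  [0,0,0,-0.06,-0.54],
  [0,0,0,-0.08,-0.72],
  [0,0,0,-0.1,-0.82],
  [0,0,0,-0.1,-0.82],
])

```text
clock: 2.95
ee_pos: [0.4645, -0.1625, 0.0896]
tcp_rot: [-0.001, 0.909, 0.417, -0.001]
contact_force: [-0.7, 0.3, -0.6]
width: 0.0929
```

Run:
```python
from h import *
o=monitor.get_obs(); print(o["clock"],o["ee_pos"],o["tcp_rot"],o["qpos"],o["contact_force"],o["wrist_torque"])
c=imaging.get_calibration("wrist"); print(-c["R"].T@c["t"]); np.savez("w2.npz",**c)
cv2.imwrite("pics/w2.png",imaging.grab_frame("wrist")[:,:,::-1])
cv2.imwrite("pics/t2.png",imaging.grab_frame("top")[:,:,::-1])
```

```text
2.95 [ 0.46448285 -0.1625077   0.08961499] [-7.37287806e-04  9.08778973e-01  4.17275872e-01 -1.03979383e-03] [-0.02271341  0.60513244  0.35539255  2.26466003 -0.59262637  0.36184746
  0.12617304] [-0.71632556  0.32010838 -0.55436521] [-0.09702773  0.17277225  0.00875975]
[ 0.51884067 -0.09810848  0.23342279]
```

View pics/w2.png

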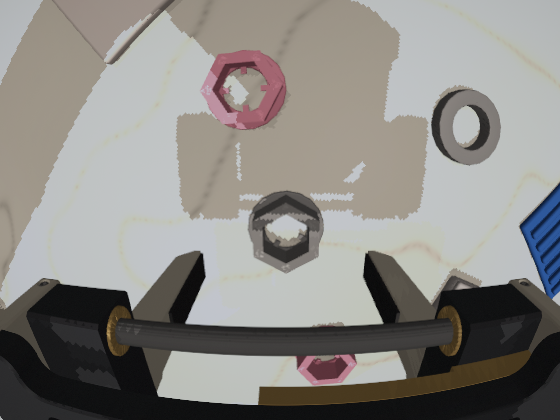

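```bash
cat >> h.py <<'E'
def rect(im,c,z,cx,cy,half=.045,px=.000225,ang=0,wrist=True):
    n=int(round(2*half/px)); xs=-half+px*np.arange(n); X,Y=np.meshgrid(xs,-xs)
    P=np.stack([cx+X,cy+Y,0*X+z],-1)@c["R"].T+c["t"]; K=c["camera_matrix"]
    if wrist:
        r=np.hypot(P[...,0],P[...,1]); th=np.arctan2(r,P[...,2])/r; u=P[...,0]*th; v=P[...,1]*th
    else: u=P[...,0]/P[...,2]; v=P[...,1]/P[...,2]
    return cv2.remap(np.ascontiguousarray(im),(K[0,0]*u+K[0,2]).astype(np.float32),(K[1,1]*v+K[1,2]).astype(np.float32),cv2.INTER_CUBIC)
E
python3 - <<'E'
from h import *
im=cv2.imread("pics/w2.png")[:,:,::-1]; c=dict(np.load("w2.npz"))
cx,cy=.4645,-.1635
A=rect(im,c,.026,cx,cy).copy();B=rect(im,c,.004,cx,cy).copy()
v=np.array([[200+26.56/.225*np.cos(np.radians(-10.8+60*k)),200-26.56/.225*np.sin(np.radians(-10.8+60*k))] for k in range(6)]).round().astype(np.int32)
cv2.polylines(A,[v],True,(255,0,0),1); cv2.circle(B,(200,200),129,(255,0,0),1)
cv2.imwrite("pics/rect2.png",np.hstack([A,B])[:,:,::-1])
E
```

```text
(no output)
```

View pics/rect2.png

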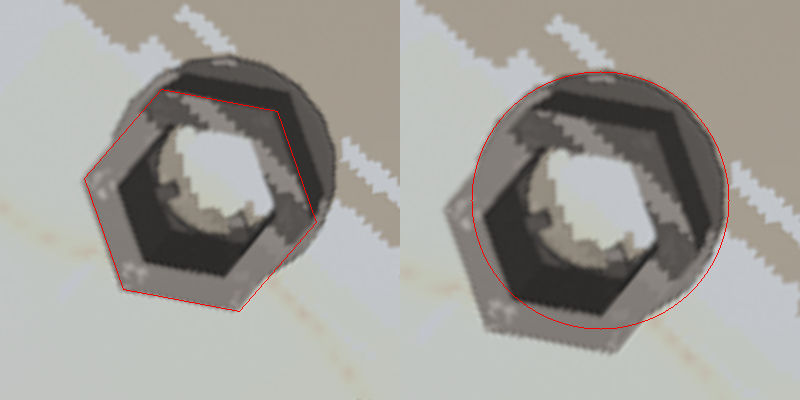

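The drawn hexagon and flange circle fit, so the centre is (0.4645, -0.1635). I'll shift -1 mm in y, go down and grip gently.

jog_arm([
  [0,0,-0.001,-0.03,0],
  [0,0,-0.001,-0.05,0],
  [0,0,-0.001,-0.059,0],
  [0,0,-0.001,-0.059,0],
])

```text
clock: 3.55
ee_pos: [0.4651, -0.1641, 0.0319]
tcp_rot: [-0.0, 0.909, 0.417, 0.0]
contact_force: [0.0, -0.0, -0.3]
width: 0.0931
```

jog_arm([
  [0.6,0,0,0,0],
  [0.6,0,0,0,0],
  [0.6,0,0,0,0],
  [0.6,0,0,0,0],
  [0.6,0,0,0,0],
  [0.6,0,0,0,0],
], newtons=15)

```text
clock: 4.3
ee_pos: [0.4651, -0.164, 0.0317]
tcp_rot: [0.0, 0.909, 0.417, 0.0]
contact_force: [0.1, -0.1, 1.3]
width: 0.046
```

Gripped at 46.0 mm, with the underside 31.7 mm below the TCP. I'll lift and carry it to where the wrist camera stands above the stud.

jog_arm([
  [0.6,0,0,0.03,0],
  [0.6,0,0,0.08,0],
  [0.6,0,0.02,0.11,0],
  [0.6,0,0.07,0.11,0],
  [0.6,0,0.12,0.11,0],
  [0.6,-0.005,0.16,0.11,0],
  [0.6,-0.005,0.165,0.11,0],
  [0.6,-0.005,0.165,0.11,0],
])

```text
clock: 5.3
ee_pos: [0.4601, 0.001, 0.1416]
tcp_rot: [0.0, 0.909, 0.417, -0.0]
contact_force: [0.0, 0.0, -0.1]
width: 0.0461
```

Run:
```python
from h import *
o=monitor.get_obs(); print(o["clock"],o["ee_pos"],o["tcp_rot"],o["qpos"],o["contact_force"],o["wrist_torque"],o["width"])
c=imaging.get_calibration("wrist"); print(-c["R"].T@c["t"]); np.savez("w3.npz",**c)
cv2.imwrite("pics/w3.png",imaging.grab_frame("wrist")[:,:,::-1])
print(proj("wrist",[.5135,.066,.043],c))
```

```text
5.3 [0.46007558 0.00097171 0.14162122] [ 1.78023907e-04  9.08826147e-01  4.17175022e-01 -5.71984463e-05] [-0.49214783  0.50465764  0.52224831  2.30712106 -0.58053395  0.45458341
 -0.20307003] [ 0.03383286  0.03606575 -0.11495997] [-0.04672706  0.07912571 -0.04204248] 0.046079388283518534
[0.51409501 0.06543035 0.28552616]
[282.41122788 112.24786266]
```

View pics/w3.png

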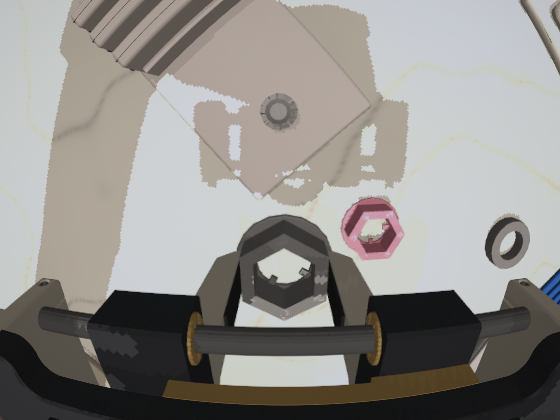

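The stud is at pixel (279,111) and the nut is held cleanly at (285,265). I'll measure both in this one frame.

Run:
```python
from h import *
im=cv2.imread("pics/w3.png")[:,:,::-1]; c=dict(np.load("w3.npz"))
sx,sy=.5135,.066
S=rect(im,c,.038,sx,sy,half=.025,px=.000125).copy()
S2=rect(im,c,.028,sx,sy,half=.025,px=.000125).copy()
nx,ny=.4601,.0010
A=rect(im,c,.1359,nx,ny,half=.04,px=.0002).copy()
a0=np.radians(-10.8); 
v=np.array([[200+26.56/.2*np.cos(a0+np.pi/3*k),200-26.56/.2*np.sin(a0+np.pi/3*k)] for k in range(6)]).round().astype(np.int32)
cv2.polylines(A,[v],True,(255,0,0),1)
cv2.imwrite("pics/rect3.png",np.hstack([S,A])[:,:,::-1]); cv2.imwrite("pics/rect3b.png",S2[:,:,::-1])
```

```text
(no output)
```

View pics/rect3.png

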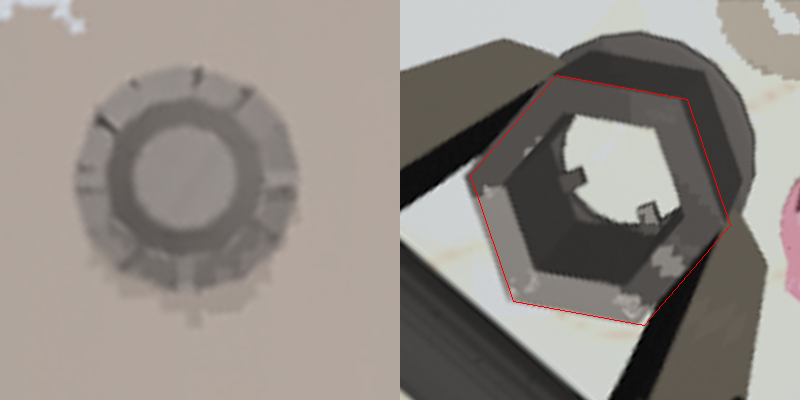

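View pics/rect3b.png

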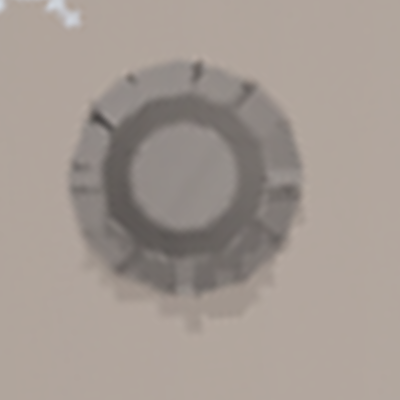

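In the shared wrist frame the stud is at (0.5117, 0.0689). Its nose measured 19.9 mm and its crown 29 mm, so the sizes agree. The nut is centred on the TCP. I'll move over the stud and stop above the tip.

jog_arm([
  [0.6,0.02,0.025,0,0],
  [0.6,0.045,0.055,0,0],
  [0.6,0.0516,0.0679,0,0],
  [0.6,0.0516,0.0679,-0.02,0],
  [0.6,0.0516,0.0679,-0.045,0],
  [0.6,0.0516,0.0679,-0.055,0],
  [0.6,0.0516,0.0679,-0.055,0],
])

```text
clock: 6.22
ee_pos: [0.5112, 0.0678, 0.0864]
tcp_rot: [-0.0, 0.909, 0.416, -0.001]
contact_force: [-0.7, 0.1, -0.8]
width: 0.0459
```

Run:
```python
from h import *
o=monitor.get_obs(); print(o["clock"],o["ee_pos"],o["tcp_rot"],o["qpos"],o["contact_force"],o["wrist_torque"],o["width"])
c=imaging.get_calibration("wrist"); np.savez("w4.npz",**c)
w=imaging.grab_frame("wrist"); cv2.imwrite("pics/w4.png",w[:,:,::-1])
s=imaging.grab_frame("side"); cv2.imwrite("pics/s4.png",s[:,:,::-1])
a=cv2.resize(w[150:350,190:390],(400,400),interpolation=cv2.INTER_CUBIC); b=cv2.resize(s[150:250,215:315],(400,400),interpolation=cv2.INTER_CUBIC)
cv2.imwrite("pics/c4.png",np.hstack([a,b])[:,:,::-1])
```

```text
6.225 [0.51124118 0.06778421 0.08637767] [-3.76225521e-05  9.09369494e-01  4.15988805e-01 -6.60504946e-04] [-0.53605582  0.64111803  0.43563851  2.21801748 -0.67711529  0.41417148
 -0.25697044] [-0.70420032  0.08326126 -0.78179767] [-0.0515619   0.08272828  0.00804689] 0.04592198255608706
```

View pics/c4.png

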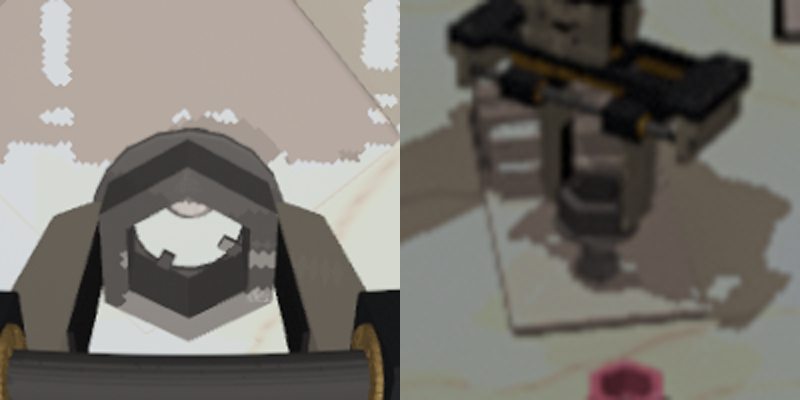

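Run:
```python
from h import *
im=cv2.imread("pics/w4.png")[:,:,::-1]; c=dict(np.load("w4.npz"))
A=rect(im,c,.043,.5117,.0689,half=.025,px=.000125).copy(); cv2.circle(A,(200,200),52,(255,0,0),1)
B=rect(im,c,.0807,.5112,.0678,half=.04,px=.0002).copy()
a0=np.radians(-10.8); v=np.array([[200+26.56/.2*np.cos(a0+np.pi/3*k),200-26.56/.2*np.sin(a0+np.pi/3*k)] for k in range(6)]).round().astype(np.int32)
cv2.polylines(B,[v],True,(255,0,0),1)
cv2.imwrite("pics/rect4.png",np.hstack([A,B])[:,:,::-1])
```

```text
(no output)
```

View pics/rect4.png

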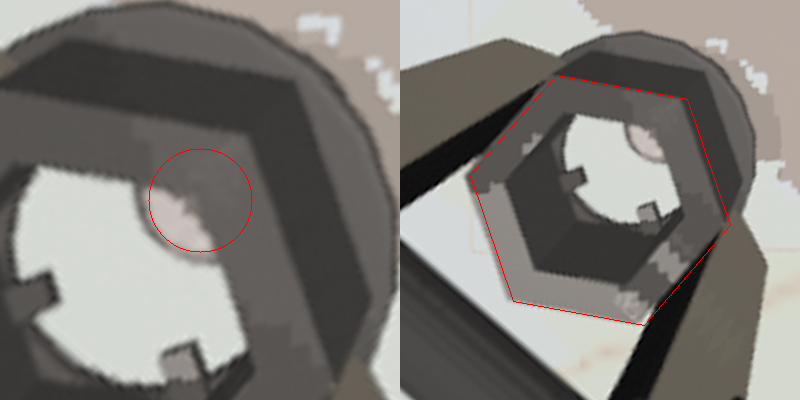

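The stud tip matches its predicted circle to about 0.5 mm. I'll lower onto the nose.

jog_arm([
  [0.6,0,0,-0.004,0],
  [0.6,0,0,-0.01,0],
  [0.6,0,0,-0.016,0],
  [0.6,0,0,-0.022,0],
  [0.6,0,0,-0.022,0],
])

```text
clock: 6.95
ee_pos: [0.5117, 0.0689, 0.0641]
tcp_rot: [-0.0, 0.909, 0.417, -0.0]
contact_force: [1.0, 0.4, -1.6]
width: 0.0463
```

jog_arm([
  [0.6,0,0,-0.003,0],
  [0.6,0,0,-0.005,0],
  [0.6,0,0,-0.006,0],
  [0.6,0,0,-0.006,0],
])

```text
clock: 7.45
ee_pos: [0.5117, 0.069, 0.0586]
tcp_rot: [-0.0, 0.909, 0.417, -0.0]
contact_force: [-0.0, 0.2, -1.2]
width: 0.0458
```

jog_arm([
  [0.6,0,0,-0.001,0],
  [0.6,0,0,-0.0015,0],
  [0.6,0,0,-0.0015,0],
])

```text
clock: 7.82
ee_pos: [0.5117, 0.069, 0.0571]
tcp_rot: [0.0, 0.909, 0.417, 0.0]
contact_force: [0.4, 0.8, -1.1]
width: 0.0458
```

jog_arm([
  [0.6,0,0,-0.0007,0],
  [0.6,0,0,-0.001,0],
  [0.6,0,0,-0.001,0],
])

```text
clock: 8.2
ee_pos: [0.5117, 0.0689, 0.0561]
tcp_rot: [0.0, 0.909, 0.417, -0.0]
contact_force: [0.2, -0.5, -0.1]
width: 0.0459
```

jog_arm([
  [0.6,0,0,-0.0007,0],
  [0.6,0,0,-0.001,0],
  [0.6,0,0,-0.001,0],
])

```text
clock: 8.57
ee_pos: [0.5117, 0.0689, 0.0552]
tcp_rot: [0.0, 0.909, 0.417, 0.0]
contact_force: [0.3, -0.4, 1.5]
width: 0.0458
```

jog_arm([
  [0.6,0,0,-0.0005,0],
  [0.6,0,0,-0.0007,0],
  [0.6,0,0,-0.0007,0],
])

```text
clock: 8.95
ee_pos: [0.5117, 0.0689, 0.0549]
tcp_rot: [-0.0, 0.909, 0.417, 0.0]
contact_force: [-0.4, -0.9, 7.8]
width: 0.0459
```

Light contact at 7.8 N, with the underside at 23.2 mm on the crown. Now I'll back off anticlockwise in small steps, watching the force.

jog_arm([
  [0.6,0,0,0,0.06],
  [0.6,0,0,0.0001,0.12],
  [0.6,0,0,0.0002,0.15],
])

```text
clock: 9.32
ee_pos: [0.5124, 0.0688, 0.0552]
tcp_rot: [0.0, 0.875, 0.484, 0.001]
contact_force: [0.1, -0.1, 8.3]
width: 0.0457
```

```bash
cat > st.py <<'E'
from h import *
o=monitor.get_obs(); q=o["tcp_rot"]
print(round(o["clock"],2),o["ee_pos"].round(5),"head",np.degrees(np.arctan2(q[2]**2-q[1]**2,2*q[1]*q[2])).round(2),"F",o["contact_force"].round(2),"T",o["wrist_torque"].round(3),o["width"].round(4))
E
python3 st.py
```

```text
Traceback (most recent call last):
  File "st.py", line 3, in <module>
    print(round(o["clock"],2),o["ee_pos"].round(5),"head",np.degrees(np.arctan2(q[2]**2-q[1]**2,2*q[1]*q[2])).round(2),"F",o["contact_force"].round(2),"T",o["wrist_torque"].round(3),o["width"].round(4))
                                                                                                                                                                                      ^^^^^^^^^^^^^^^^
AttributeError: 'float' object has no attribute 'round'
```

jog_arm([
  [0.6,0,0,0.0001,0.06],
  [0.6,0,0,0.0002,0.12],
  [0.6,0,0,0.0003,0.15],
])

```text
clock: 9.7
ee_pos: [0.5125, 0.0688, 0.0556]
tcp_rot: [0.0, 0.836, 0.548, 0.001]
contact_force: [0.6, -0.0, 8.9]
width: 0.0461
```

```bash
sed -i 's/o\["width"\].round(4)/round(o["width"],4)/' st.py; python3 st.py
```

```text
9.7 [0.5125  0.06885 0.0556 ] head -23.51 F [ 0.63 -0.    8.9 ] T [-0.075 -0.072 -0.157] 0.0461
```

jog_arm([
  [0.6,0,0,0.0002,0.06],
  [0.6,0,0,0.0004,0.12],
  [0.6,0,0,0.0006,0.18],
])

```text
clock: 10.07
ee_pos: [0.5124, 0.0689, 0.0561]
tcp_rot: [0.0, 0.783, 0.621, 0.001]
contact_force: [-0.1, -0.2, 7.9]
width: 0.0456
```

```bash
python3 st.py
```

```text
10.07 [0.51239 0.06886 0.05615] head -13.15 F [-0.09 -0.2   7.88] T [-0.124 -0.015 -0.066] 0.0456
```

jog_arm([
  [0.6,0,0,0.0002,0.06],
  [0.6,0,0,0.0004,0.12],
  [0.6,0,0,0.0005,0.18],
])

```text
clock: 10.45
ee_pos: [0.5119, 0.0689, 0.0562]
tcp_rot: [0.0, 0.724, 0.69, 0.0]
contact_force: [0.1, -0.1, 5.2]
width: 0.0459
```

```bash
python3 st.py
```

```text
10.45 [0.51185 0.06887 0.05622] head -2.78 F [ 0.14 -0.06  5.18] T [-0.176  0.004 -0.033] 0.0459
```

jog_arm([
  [0.6,0,0,0,0.05],
  [0.6,0,0,0,0.1],
  [0.6,0,0,0,0.1],
])

```text
clock: 10.82
ee_pos: [0.5115, 0.0687, 0.056]
tcp_rot: [-0.0, 0.689, 0.724, -0.0]
contact_force: [-0.4, -2.8, 4.4]
width: 0.0457
```

```bash
python3 st.py
```

```text
10.82 [0.5115  0.06867 0.05598] head 2.83 F [-0.44 -2.83  4.43] T [-0.488  0.129 -0.021] 0.0457
```

jog_arm([
  [0.6,0,0,0,0.05],
  [0.6,0,0,0,0.08],
  [0.6,0,0,0,0.08],
])

```text
clock: 11.2
ee_pos: [0.5117, 0.0691, 0.0558]
tcp_rot: [-0.0, 0.66, 0.751, -0.0]
contact_force: [0.8, -1.3, -1.3]
width: 0.0458
```

```bash
python3 st.py
```

```text
11.2 [0.51166 0.06906 0.05582] head 7.43 F [ 0.79 -1.27 -1.31] T [-0.314 -0.117  0.052] 0.0458
```

The vertical force has vanished at heading 7°, so the lugs have passed the ramp crest. I'll follow down gently.

jog_arm([
  [0.6,0,0,-0.001,0],
  [0.6,0,0,-0.0015,0],
  [0.6,0,0,-0.0015,0],
])

```text
clock: 11.58
ee_pos: [0.5119, 0.0691, 0.0545]
tcp_rot: [0.0, 0.66, 0.751, 0.0]
contact_force: [1.4, -0.2, -0.3]
width: 0.0461
```

```bash
python3 st.py
```

```text
11.57 [0.51186 0.06906 0.05451] head 7.4 F [ 1.41 -0.24 -0.26] T [-0.181 -0.244  0.02 ] 0.0461
```

jog_arm([
  [0.6,0,0,-0.001,0],
  [0.6,0,0,-0.0018,0],
  [0.6,0,0,-0.0018,0],
])

```text
clock: 11.95
ee_pos: [0.5117, 0.069, 0.0527]
tcp_rot: [0.0, 0.66, 0.751, 0.0]
contact_force: [1.7, -0.2, -0.6]
width: 0.0457
```

```bash
python3 st.py
```

```text
11.95 [0.51173 0.069   0.05265] head 7.39 F [ 1.67 -0.15 -0.61] T [-0.158 -0.441  0.023] 0.0457
```

jog_arm([
  [0.6,0,0,-0.0007,0],
  [0.6,0,0,-0.0012,0],
  [0.6,0,0,-0.0012,0],
])

```text
clock: 12.32
ee_pos: [0.5116, 0.0689, 0.0514]
tcp_rot: [-0.0, 0.66, 0.751, -0.0]
contact_force: [1.4, 0.3, -1.0]
width: 0.0458
```

```bash
python3 st.py
```

```text
12.32 [0.51155 0.06893 0.05143] head 7.39 F [ 1.45  0.32 -1.04] T [-0.094 -0.306 -0.003] 0.0458
```

jog_arm([
  [0.6,0,0,-0.0005,0],
  [0.6,0,0,-0.0008,0],
  [0.6,0,0,-0.0008,0],
])

```text
clock: 12.7
ee_pos: [0.5116, 0.0689, 0.0507]
tcp_rot: [-0.0, 0.66, 0.751, -0.0]
contact_force: [1.1, -0.6, -0.6]
width: 0.0458
```

```bash
python3 st.py
```

```text
12.7 [0.51157 0.06893 0.05069] head 7.39 F [ 1.06 -0.63 -0.62] T [-0.184 -0.276  0.001] 0.0458
```

jog_arm([
  [0.6,0,0,-0.0003,0],
  [0.6,0,0,-0.0005,0],
  [0.6,0,0,-0.0005,0],
])

```text
clock: 13.08
ee_pos: [0.5116, 0.0689, 0.0503]
tcp_rot: [-0.0, 0.66, 0.751, 0.0]
contact_force: [-0.0, -1.4, 2.3]
width: 0.0459
```

```bash
python3 st.py
```

```text
13.07 [0.5116  0.06895 0.05032] head 7.39 F [-0.   -1.42  2.34] T [-0.253 -0.101  0.041] 0.0459
```

It seated at an underside height of about 18.6 mm, the entry level. Now clockwise, following the thread down at 3 mm/rad.

jog_arm([
  [0.6,0,0,-0.0001,-0.05],
  [0.6,0,0,-0.0003,-0.1],
  [0.6,0,0,-0.0004,-0.15],
  [0.6,0,0,-0.0004,-0.15],
])

```text
clock: 13.58
ee_pos: [0.5117, 0.0691, 0.0498]
tcp_rot: [0.0, 0.715, 0.699, -0.0]
contact_force: [0.2, 0.8, 3.0]
width: 0.0462
```

```bash
python3 st.py
```

```text
13.57 [0.51168 0.06906 0.04981] head -1.25 F [0.21 0.76 3.  ] T [ 0.062 -0.169 -0.015] 0.0462
```

Running in freely, with no torque.

jog_arm([
  [0.6,0,0,-0.0001,-0.06],
  [0.6,0,0,-0.0003,-0.12],
  [0.6,0,0,-0.0006,-0.2],
  [0.6,0,0,-0.0006,-0.2],
])

```text
clock: 14.08
ee_pos: [0.5116, 0.0689, 0.0492]
tcp_rot: [0.0, 0.781, 0.624, -0.0]
contact_force: [0.1, -0.0, 3.8]
width: 0.0462
```

```bash
python3 st.py
```

```text
14.07 [0.51155 0.06894 0.04919] head -12.73 F [ 0.09 -0.03  3.81] T [ 0.038 -0.059 -0.018] 0.0462
```

jog_arm([
  [0.6,0,0,-0.0002,-0.06],
  [0.6,0,0,-0.0004,-0.12],
  [0.6,0,0,-0.0006,-0.2],
  [0.6,0,0,-0.0006,-0.2],
])

```text
clock: 14.58
ee_pos: [0.5116, 0.0689, 0.0486]
tcp_rot: [0.0, 0.84, 0.543, -0.0]
contact_force: [0.7, 0.1, 3.3]
width: 0.046
```

```bash
python3 st.py
```

```text
14.57 [0.51158 0.06894 0.04858] head -24.18 F [0.67 0.13 3.26] T [ 0.063  0.03  -0.036] 0.046
```

jog_arm([
  [0.6,0,0,-0.0002,-0.06],
  [0.6,0,0,-0.0003,-0.12],
  [0.6,0,0,-0.0003,-0.12],
])

```text
clock: 14.95
ee_pos: [0.5116, 0.069, 0.0482]
tcp_rot: [0.0, 0.871, 0.492, -0.0]
contact_force: [0.4, -0.1, 4.3]
width: 0.046
```

```bash
python3 st.py
```

```text
14.95 [0.51159 0.06896 0.04825] head -31.06 F [ 0.41 -0.05  4.28] T [ 0.015  0.085 -0.029] 0.046
```

38.5° clockwise, with the underside at about 16.5 mm, no torque and a light touch. I'll let go.

jog_arm([
  [0.6,0,0,0.0003,0],
  [0.5,0,0,0.0003,0],
  [0.3,0,0,0.0003,0],
  [0.0,0,0,0.0003,0],
  [0.0,0,0,0.0003,0],
  [0.0,0,0,0.0003,0],
  [0.0,0,0,0.0003,0],
  [0.0,0,0,0.0003,0],
])

```text
clock: 15.95
ee_pos: [0.5117, 0.069, 0.0486]
tcp_rot: [0.0, 0.87, 0.492, 0.0]
contact_force: [-0.8, -0.0, -0.2]
width: 0.0928
```

jog_arm([
  [0,0,0,0.005,0],
  [0,0,0,0.03,0],
  [0,0,0,0.07,0],
  [0,0,-0.02,0.11,0],
  [0,-0.02,-0.05,0.12,0],
  [0,-0.04,-0.08,0.12,0],
  [0,-0.04,-0.08,0.12,0],
  [0,-0.04,-0.08,0.12,0],
])

```text
clock: 16.95
ee_pos: [0.472, -0.0106, 0.1688]
tcp_rot: [-0.0, 0.87, 0.492, 0.0]
contact_force: [-0.6, -0.3, 0.1]
width: 0.0927
```

```bash
python3 st.py
python3 - <<'E'
from h import *
c=imaging.get_calibration("wrist"); np.savez("w5.npz",**c)
w=imaging.grab_frame("wrist"); cv2.imwrite("pics/w5.png",w[:,:,::-1])
s=imaging.grab_frame("side"); cv2.imwrite("pics/s5.png",s[:,:,::-1])
x,y=.5117,.0689
R=[]
for z in (.0425,.0205):
    A=rect(w,c,z,x,y).copy()
    if z>.03:
        a0=np.radians(-1.2); v=np.array([[200+26.56/.225*np.cos(a0+np.pi/3*k),200-26.56/.225*np.sin(a0+np.pi/3*k)] for k in range(6)]).round().astype(np.int32)
        cv2.polylines(A,[v],True,(255,0,0),1)
    else: cv2.circle(A,(200,200),129,(255,0,0),1)
    R.append(A)
cv2.imwrite("pics/rect5.png",np.hstack(R)[:,:,::-1])
crop(s,200,150,160,200,3,"pics/c5.png")
E
```

```text
16.95 [ 0.47205 -0.01063  0.16884] head -31.0 F [-0.55 -0.34  0.11] T [-0.047  0.056  0.029] 0.0927
```

View pics/rect5.png

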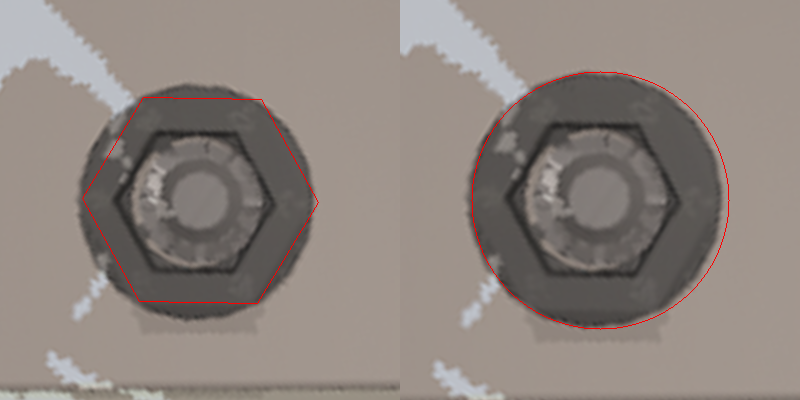

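View pics/c5.png

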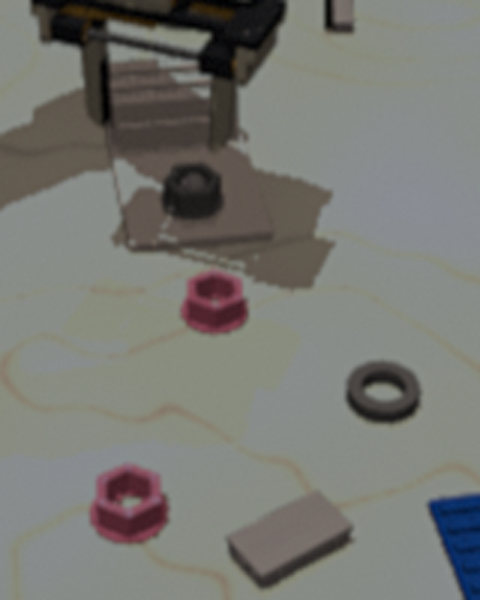

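The nut sits flat and concentric on the stud at the angle I left it. The pink nuts, ring and tin are unmoved, and the arm is clear. Handing in.

```bash
python3 -c "
from plant import env
print(env.close_job())"
```

```text
the job is handed in; nothing more can be done
None
```

The nut is started on the stud and let go, and the job was handed in with about 17 s used of the 72 s.

- **Landing:** I set the grey hex flange nut flange down on the crown. It touched at 7.8 N with its underside at about 23.2 mm.
- **Backing off:** It climbed the ramps and dropped in after about 48° anticlockwise, landing at about 18.6 mm. Contact force stayed at 9 N or less in every reading.
- **Running in:** I turned it clockwise 38.5° with about 3–4 N of downward touch and almost no torque. It met no stop, and the underside was at about 16.5 mm when I let go.
- **Last checks:** After I let go and moved clear, the force readings were near zero. The nut looked level, centred on the stud and still at the angle I left it, and the pink nuts, ring and tin looked unmoved.
- **What disagreed:** In the last wrist picture the flange looked about 2% smaller than drawn, which is too small by a few millimetres of height to be physically possible. I put that down to image edge error. The 16.5 mm therefore rests on the arm's readings before release, as I took no good height from the pictures afterwards.

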